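# Start the hotel kettle for green tea

## Robot

A 6-joint arm with a two-finger parallel gripper is mounted at the origin on the work surface. World frame = base frame: x ahead of the robot, y to its left, z up, the work surface at z = 0. Lengths are in m, angles in rad, forces in N, time in s.
With the tool pointing down it reaches from about 0.325 to 0.9 m from the base axis. Payload 3.5 kg.
Tool frame: the origin (TCP) lies on the centre line of the jaws, within the pads' length; the fingertips stand 17 mm ahead of it and the grasp point (between the pads) lies 2 mm behind it; x points along the fingers, z is the direction in which the jaws open and shut, and the axes are right-handed (so a half turn about x gives the same grasp; the last joint's range is limited). The gripper opens to 85 mm and grips with 20 to 120 N. Pads are 22 mm wide; open, the fingers measure 114 mm over their backs; the gripper's body (76 mm by 85 mm) begins 54 mm behind the grasp point. The pads swing forward as they close: fully open they stand 13 mm farther back than shut.
Start: joints at [-1.431, 0.276, -0.026, 1.268, 0, 1.467], TCP at [0.15, -0.607, 0.248] pointing down, gripper open.
Joint ranges: [-3.12, 3.12], [-0.85, 1.88], [-1.08, 1.24], [-1.95, 2.15], [-1.57, 1.53], [-3.14, 3.14]. Speed limits (rad/s): [2.57, 2.57, 3.14, 3.14, 3.14, 3.14].

## Interface

Orientations are given as a rotation vector (axis times angle).
In Python, from bench import * gives the robot as it stands. Calls block until the motion is done:
- move_pose(position, orientation): joint-space move of the TCP to a pose.
- move_l(position, frame=None, max_speed=0.15, until_force=None): straight line of the TCP; frame=None keeps the orientation; max_speed is the mean speed in m/s. With until_force (N) it stops when the force on the tool has changed by that much, and returns True; else False.
- movej(angles): joint-space move.
- open_jaws() and grasp(squeeze=None): open the fingers fully, or close them until they stop; squeeze is the grip in N (None keeps the last).
- wait(seconds).
- inverse_kinematics(position, orientation): joint angles nearest the present ones, or None.
- grab_frame(name): name is "scene" or "top" or "wrist"; returns the picture (420x560x3 uint8, red, green, blue); there is no depth.
- camera_params(name): a dict with "fx", "fy", "cx", "cy" (pixels), "R" (3x3) and "t" (3): a world point X has camera coordinates R X + t; the wrist camera has in their place "hand_eye" (4x4, takes a point from camera to tool coordinates, whose origin is the TCP and whose axes are the tool frame's). Camera axes: x right, y down, z forward; pixel columns grow to the right and rows downward; lengths in m; the calibration is good to about 2 mm. A picture is of the moment at which its call begins: read the wrist's pose just before it. camera_params takes no time and is no camera call.
A pose or a line that the arm cannot do raises Unreachable and nothing moves.
- close_job(): hands the job in, once; it reports no verdict.
Readings, each from a call of its own:
- read_time_s(): time.
- read_joint_pos(): joint angles.
- read_joint_vel(): joint speeds.
- read_joint_efforts(): joint torques, N m.
- read_ee_pos(): TCP position.
- read_tcp_rot(): TCP orientation.
- read_contact_force(): force on the tool from outside, world axes, zero at the start.
- read_moment(): the same for the moment, N m.
- read_width(): finger opening in m.
Only numpy, scipy, OpenCV 4.12 (cv2) and the standard library are available. Lean on these libraries where they do the work, as an engineer would, in place of code of your own. Each camera call takes 0.05 s, during which the arm holds its last target. There are 200 camera calls.

## Task

Get the kettle going for green tea, using only the fingertips: first push its raised lid fully shut, then press the green key fully in, and then push the raised, white-dotted end of the black rocker switch fully down so that it is switched on. Leave the orange and blue keys out, leave the kettle standing on its plate without lifting, tipping or shoving it, and do not disturb the mugs and other things around.

Things in the scene. Friction and masses are not known exactly. Their poses are not given: they have to be found in the camera images.
- station: white kettle station fixed to the table, 240 (x) x 490 (y) x 20 mm slab; origin at the centre of its underside, z up. Round black kettle plate (140 mm wide, top at z = 30 mm) at station y = +148 mm; grey console, 180 x 170 mm with its top at z = 45 mm, at station y = -152 mm. On the console's -x half stand three square keys in a row along y, 50 mm apart at station x = -42 mm, in any order of colour; on its +x half, at station x = +42 mm, lies the rocker
- plate_center (a point): centre of the top of the round black kettle plate, 30 mm above the table
- kettle_foot (a point): white kettle, 0.9 kg, standing loose on the plate, about 150 mm wide and 163 mm high to its rim; this point is the centre of its underside. Site z points up; x points from the spout to the handle (the handle is a loop that reaches 135 mm from the kettle's axis, its top 157 mm above the kettle's underside, so below the lid); the kettle may be turned by up to about 30 degrees either way from handle-to-station +y
- lid_hinge (a point): middle of the lid's hinge line at the kettle's rim on the handle side, 163 mm above the kettle's underside; the hinge line is level, along the point's y; point x points towards the handle, away from the lid
- lid_pad (a point): grey round pad (24 mm) on the outer (top) face of the white round lid, near the edge farthest from the hinge: the spot to push. The lid is a 124 mm disc, 10 mm thick at the pad, its hinge at its rim; the pad lies 103 mm from the hinge line and 10 mm above the lid's underside. Site z is the outward normal of the lid's top face, point x points along the lid towards the hinge
- lid (a joint): opening angle of the lid in rad: 0 = fully shut (lid level), grows as it rises; starts between 0.85 and 1.2. The lid stays where it is left; about 1 N at the pad moves it down, up to a firm stop at 0
- key_green_top (a point): centre of the top face of the green push key, a 34 x 34 mm square cap facing up, 16 mm above the console's top (61 mm above the table); point z points up, x and y along the sides of the cap and of the station
- key_orange_top (a point): centre of the top face of the orange push key, a 34 x 34 mm square cap facing up, 16 mm above the console's top (61 mm above the table); point z points up, x and y along the sides of the cap and of the station
- key_blue_top (a point): centre of the top face of the blue push key, a 34 x 34 mm square cap facing up, 16 mm above the console's top (61 mm above the table); point z points up, x and y along the sides of the cap and of the station
- key_green (a joint): travel of the green key in m: 0 = fully out, 0.006 = fully in. It stays where it is left (no spring) and takes about 3 N to move
- key_orange (a joint): travel of the orange key in m: 0 = fully out, 0.006 = fully in. It stays where it is left (no spring) and takes about 3 N to move
- key_blue (a joint): travel of the blue key in m: 0 = fully out, 0.006 = fully in. It stays where it is left (no spring) and takes about 3 N to move
- rocker_dot (a point): white dot (14 mm) on the top face of the black rocker, 29 mm from the rocker's pivot, on its raised end (towards station -y); about 66 mm above the table when off and 58 mm when on. The rocker is 76 mm long (along station y) and 30 mm wide (along station x) and pivots in its middle about station x
- rocker (a joint): rocker angle in rad: 0 = off (dotted end raised), 0.28 = fully on (dotted end down). It stays where it is left; about 3 N on the dot moves it
- mug: white mug, 74 mm wide, 85 mm high, standing on the station's slab between kettle and console, on the -x side; a bystander, origin at the centre of its underside
- tumbler: clear glass tumbler, 66 mm wide, 85 mm high, standing on the station's slab between kettle and console, on the +x side; a bystander, origin at the centre of its underside
- mug2: white mug, 74 mm wide, 85 mm high, on the table beyond the station; a bystander, origin at the centre of its underside
- bowl: small white bowl, 100 mm wide, 40 mm high, beyond the station; a bystander, origin at the centre of its underside
- caddy: green tea jar with a wooden cap, 66 mm wide, 95 mm high, on the table to the right of the station; a bystander, origin at the centre of its underside
- spoon: spoon lying on the table at the robot's right, near it; a bystander
- teabox: yellow box, 70 x 120 x 70 mm, on the table to the left of the station; a bystander, origin at the centre of its underside
Mind the look-alikes: they are no part of the job. Leave any brown look-alike of the part that bears kettle_foot alone.

How it is judged:
By the outcome, as a careful person would: the job done as asked, in the order asked, and still so for the second after the job is handed in, with the robot touching nothing.
It also fails if it takes over 64 s, if anything falls off the work surface, if the arm or the gripper's body presses on something with over 40 N, if the wrist force passes 120 N, or if a joint passes its speed limit or range.

## Working session

There is one attempt and no reset: what is moved stays moved. The work goes in short steps, each a Python script; the robot and the scene stay as the last script left them, time stands still between calls to the robot, and variables do not carry over. Pictures are saved under pics/ and viewed, about 8 in all and at most 12, crops included, and the job is handed in when it is done.

```bash
mkdir -p pics; ls; python3 - <<'E'
from bench import *
import cv2
for n in ("scene","top"):
    im=grab_frame(n); cv2.imwrite(f"pics/{n}0.png",im[:,:,::-1])
    p=camera_params(n); print(n,p["fx"],p["fy"],p["cx"],p["cy"],(-p["R"].T@p["t"]).round(3),p["R"].round(3).tolist())
print(camera_params("wrist")); print(read_tcp_rot(),read_ee_pos(),read_time_s())
E
```

```text
pics
scene 394.7494402523414 394.7494402523414 273.71901854760034 210.32148665727038 [ 1.044 -0.629  0.731] [[0.792, 0.611, 0.012], [0.366, -0.457, -0.811], [-0.49, 0.646, -0.585]]
top 542.2872770282956 542.2872770282956 274.9724512116532 209.72919881976878 [0.385 0.009 1.562] [[0.014, -1.0, -0.006], [-0.995, -0.013, -0.102], [0.102, 0.007, -0.995]]
{'fx': 303.2057429942965, 'fy': 303.2057429942965, 'cx': 281.7696653303859, 'cy': 209.56064877152136, 'hand_eye': array([[ 3.56252198e-04, -2.57883778e-01,  9.66175880e-01,
        -1.25369734e-01],
       [-1.69046432e-04, -9.66175943e-01, -2.57883732e-01,
         6.50703293e-02],
       [ 9.99999922e-01, -7.14569390e-05, -3.87796635e-04,
        -8.69630073e-04],
       [ 0.00000000e+00,  0.00000000e+00,  0.00000000e+00,
         1.00000000e+00]])}
[ 1.02989073  1.31582398 -1.02756802] [ 0.15015246 -0.6060127   0.2472673 ] 0.1
```

View pics/top0.png

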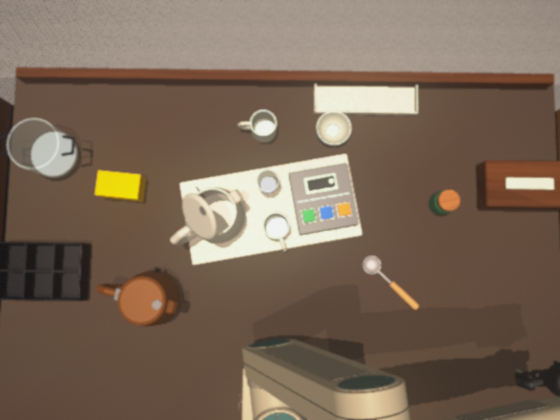

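View pics/scene0.png

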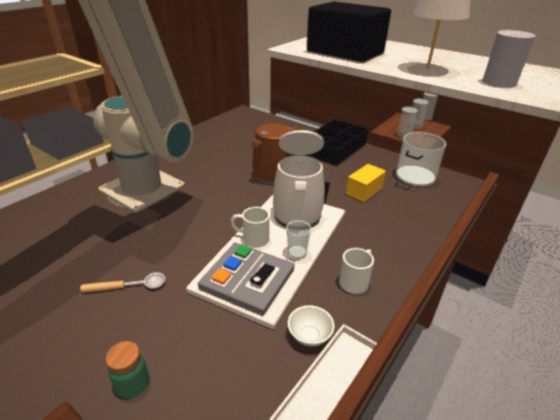

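```bash
cat > h.py <<'E'
from bench import *
import cv2, numpy as np
def ray(n,uv):
    p=camera_params(n); d=p["R"].T@np.array([(uv[0]-p["cx"])/p["fx"],(uv[1]-p["cy"])/p["fy"],1.]); return -p["R"].T@p["t"],d
def onz(n,uv,z):
    o,d=ray(n,uv); return o+d*(z-o[2])/d[2]
def proj(n,X):
    p=camera_params(n); c=p["R"]@np.asarray(X)+p["t"]; return np.array([p["fx"]*c[0]/c[2]+p["cx"],p["fy"]*c[1]/c[2]+p["cy"]])
def blob(im,lo,hi,box):
    h=cv2.cvtColor(im,cv2.COLOR_RGB2HSV); m=cv2.inRange(h,np.array(lo),np.array(hi)); k=np.zeros_like(m); x0,y0,x1,y1=box; k[y0:y1,x0:x1]=255; m&=k
    n,_,s,c=cv2.connectedComponentsWithStats(m); i=1+np.argmax(s[1:,4]); return c[i],s[i,4]
E
python3 - <<'E'
from h import *
t=cv2.imread("pics/top0.png")[:,:,::-1].copy(); s=cv2.imread("pics/scene0.png")[:,:,::-1].copy()
for n,im,box in (("top",t,(290,190,365,240)),("scene",s,(190,235,270,300))):
    for c,lo,hi in (("g",(50,120,60),(75,255,255)),("b",(105,120,60),(125,255,255)),("o",(8,150,120),(22,255,255))):
        uv,a=blob(im,lo,hi,box); print(n,c,uv.round(1),a,onz(n,uv,.06).round(4))
a=cv2.resize(t[145:270,165:365],(800,500),interpolation=cv2.INTER_CUBIC)
cv2.imwrite("pics/top_c.png",a[:,:,::-1])
b=cv2.resize(s[120:320,180:360],(540,600),interpolation=cv2.INTER_CUBIC)
cv2.imwrite("pics/scene_c.png",b[:,:,::-1])
E
```

```text
top g [312. 218.] 1 [ 0.5168 -0.0837  0.06  ]
top b [326.2 212.3] 98 [ 0.5332 -0.1229  0.06  ]
top o [344.  209.1] 108 [ 0.5429 -0.1724  0.06  ]
scene g [242.5 250.7] 115 [ 0.5275 -0.0768  0.06  ]
scene b [232.1 262.6] 144 [ 0.5366 -0.1254  0.06  ]
scene o [220.9 275.7] 180 [ 0.546  -0.1745  0.06  ]
```

View pics/top_c.png

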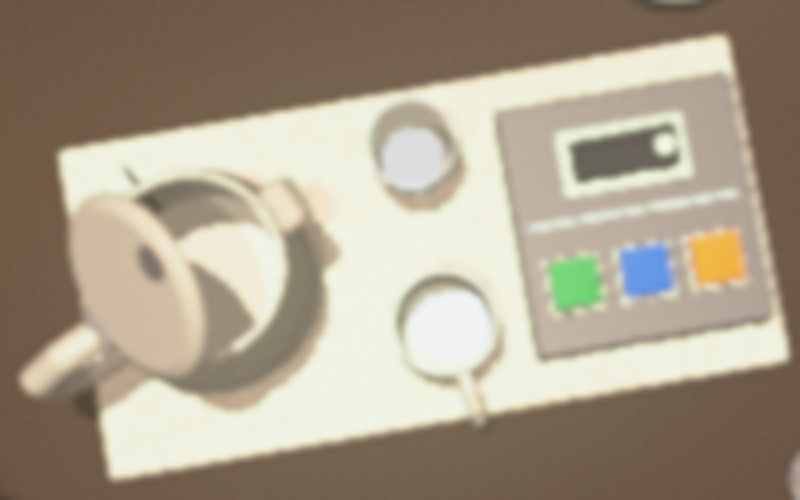

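View pics/scene_c.png

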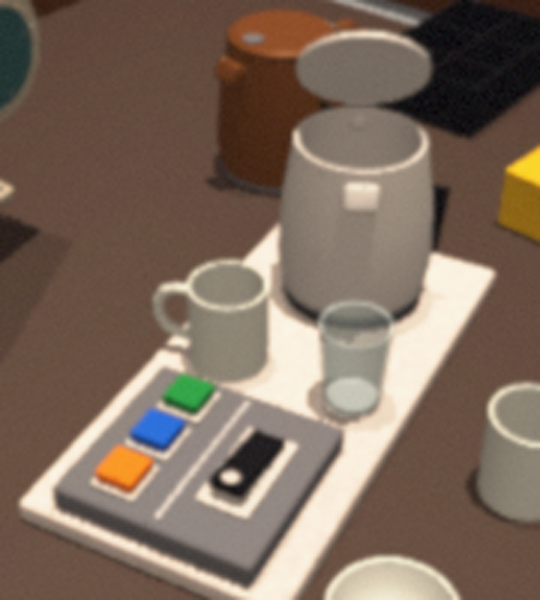

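```bash
python3 - <<'E'
from h import *
from scipy.optimize import least_squares
t=cv2.imread("pics/top0.png")[:,:,::-1].copy()
box=(290,190,365,240)
for c,lo,hi in (("g",(45,80,60),(80,255,255)),):
    uv,a=blob(t,lo,hi,box); print(c,uv,a,onz("top",uv,.061))
f=lambda x,y:(165+(x+.5)/4-.5,145+(y+.5)/4-.5)
C=[onz("top",f(*c),.02) for c in ((58,148),(728,35),(790,360),(108,480))]
o=np.mean(C,0); yv=(C[0]+C[3]-C[1]-C[2]); yv[2]=0; L=np.linalg.norm(yv)/2; yv/=np.linalg.norm(yv); xv=np.array([yv[1],-yv[0],0])
print("station",o.round(4),"yaw",np.arctan2(xv[1],xv[0]),"len",L,"wid",np.linalg.norm(C[0]+C[1]-C[2]-C[3])/2)
print("keys pred",[(o+xv*-.042+yv*(-.152+d)).round(4) for d in (.05,0,-.05)])
print("dot pred",(o+xv*.042+yv*(-.152-.029)).round(4),"top",onz("top",f(665,144),.066).round(4),"scene",onz("scene",(180+231/3,120+477/3),.066).round(4))
P=o+yv*.148; P[2]=.03; print("plate",P)
H=onz("top",f(25,380),.16); S=onz("top",f(290,205),.17); h=H-P; s=P-S
print("handle",h.round(3),np.linalg.norm(h[:2]),np.arctan2(h[1],h[0]),"spout dir",s.round(3),np.arctan2(s[1],s[0]), "yv",np.arctan2(yv[1],yv[0]))
uvp=np.array(f(151,262))
def pad(psi,th,s=.103):
    ex=np.array([np.cos(psi),np.sin(psi),0]); ez=np.array([0,0,1])
    return P+ez*.163+ex*.062+s*(-np.cos(th)*ex+np.sin(th)*ez)+.01*(np.sin(th)*ex+np.cos(th)*ez)
for psi0 in (1.9,2.1,2.3):
    r=least_squares(lambda q:proj("top",pad(psi0,q[0]))-uvp,[1.]); print(psi0,"th",r.x,r.fun)
r=least_squares(lambda q:proj("top",pad(q[0],q[1]))-uvp,[2.1,1.]); print(r.x,r.fun)
E
```

```text
g [308.46341463 215.23577236] 123 [ 0.52425589 -0.0737421   0.061     ]
station [0.5468 0.0341 0.02  ] yaw 0.1848242697239934 len 0.4901975980813356 wid 0.2394802419338132
keys pred [array([ 0.5242, -0.0739,  0.02  ]), array([ 0.5334, -0.123 ,  0.02  ]), array([ 0.5426, -0.1722,  0.02  ])]
dot pred [ 0.6213 -0.1361  0.02  ] top [ 0.6215 -0.1351  0.066 ] scene [ 0.6233 -0.1345  0.066 ]
plate [0.51955258 0.17960654 0.03      ]
handle [-0.073  0.107  0.13 ] 0.12957726684206158 2.165303013885606 spout dir [-0.042  0.062 -0.14 ] 2.167556492612578 yv 1.75562059651889
1.9 th [0.9691279] [-0.33715283 -1.38095751]
2.1 th [0.97522959] [-0.16660238 -0.36429632]
2.3 th [0.97684558] [0.37698397 0.5277529 ]
[2.17665354 0.9764015 ] [2.84217094e-14 2.84217094e-14]
```

```bash
cat >> h.py <<'E'
from scipy.spatial.transform import Rotation as Ro
def down(zang):
    x=np.array([0,0,-1.]); z=np.array([np.cos(zang),np.sin(zang),0]); return Ro.from_matrix(np.column_stack([x,np.cross(z,x),z])).as_rotvec()
TIP=.017
def tip(p): return np.asarray(p,float)+[0,0,TIP]
PSI=2.17; P=np.array([.5196,.1796,.03])
def lidpt(th,s=.103,n=.01,dx=.011):
    ex=np.array([np.cos(PSI),np.sin(PSI),0]); ez=np.array([0,0,1])
    return P+ez*.163+ex*(.062+dx)+s*(-np.cos(th)*ex+np.sin(th)*ez)+n*(np.sin(th)*ex+np.cos(th)*ez)
E
python3 - <<'E'
from h import *
grasp(20)
for k in (1,-1):
    o=down(PSI+k*np.pi/2); print(k,[inverse_kinematics(q,o) for q in (tip(lidpt(1.35)+[0,0,.1]),tip(lidpt(0)))])
o=[down(a) for a in (.1848,.1848+np.pi)]
print([inverse_kinematics(tip([.524,-.074,.058]),a) for a in o])
print(read_width(),read_time_s())
E
```

```text
1 [array([ 0.32075443,  0.07876547,  0.07568236,  1.56771322,  0.        ,
       -1.84924557]), array([ 0.1651786 ,  0.17591129, -0.2142004 ,  1.18068464,  0.        ,
       -2.0048214 ])]
-1 [array([0.32075443, 0.07876547, 0.07568236, 1.56771322, 0.        ,
       1.29234708]), array([ 0.1651786 ,  0.17591129, -0.2142004 ,  1.18068464,  0.        ,
        1.13677126])]
[array([-0.26247966,  0.26441574, -0.44275643,  0.86362416,  0.        ,
        1.12351667]), array([-2.62479662e-01,  2.64415736e-01, -4.42756432e-01,  8.63624159e-01,
        4.44089210e-16, -2.01807599e+00])]
-0.0002744679210456817 0.8667
```

```bash
python3 - <<'E'
from h import *
o=down(PSI-np.pi/2)
p=read_ee_pos(); move_l([p[0]+.05,p[1]+.05,.42])
move_pose(tip(lidpt(1.3)+[0,0,.1]),o)
move_l(tip(lidpt(1.3)+[0,0,.0]),max_speed=.2)
for th in (1.1,.9,.7,.5,.3,.15):
    f=move_l(tip(lidpt(th)),max_speed=.12,until_force=15); print(th,f,read_contact_force().round(1),(read_ee_pos()-tip(lidpt(th))).round(4))
    if f: break
print(read_time_s())
im=grab_frame("scene"); cv2.imwrite("pics/s1.png",cv2.resize(im[60:320,160:380],(508,600))[:,:,::-1])
E
```

```text
1.1 False [-0.5 -0.8 -0.3] [ 0.0009 -0.0002  0.0012]
0.9 False [-0.1 -0.3  0.3] [-0.0002 -0.0002 -0.0003]
0.7 False [ 0.6 -0.2  0.1] [-0.0003 -0.0006 -0.001 ]
0.5 False [ 0.2  0.4 -0.1] [-0.0004 -0.0003 -0.0007]
0.3 False [ 0.3  0.6 -0.4] [-0.0005 -0.0001 -0.0005]
0.15 False [ 0.2 -0.9  0.1] [-0.0005  0.     -0.0003]
7.7417
```

View pics/s1.png

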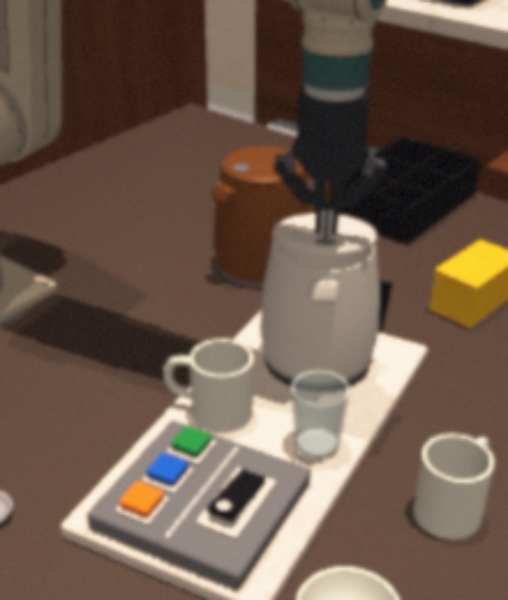

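The lid is almost level under the fingertip, around (325,240) in the crop, and the kettle hasn't moved. I'll push it to the stop next.

```bash
python3 - <<'E'
from h import *
f=move_l(tip(lidpt(0)-[0,0,.012]),max_speed=.04,until_force=12); print(f,read_contact_force().round(1),read_ee_pos()-tip(lidpt(0)))
wait(.3); print(read_contact_force().round(1))
move_l(read_ee_pos()+[0,0,.15],max_speed=.15)
# key green approach
o=down(.1848)
move_pose(tip([.524,-.074,.20]),o)
print(read_time_s())
im=grab_frame("scene"); cv2.imwrite("pics/s2.png",cv2.resize(im[60:320,160:380],(508,600))[:,:,::-1])
E
```

```text
True [-0.5 -0.6  6.6] [ 1.96762690e-04  1.08520010e-03 -8.73329943e-05]
[-1.7  0.1  7.9]
10.8083
```

View pics/s2.png

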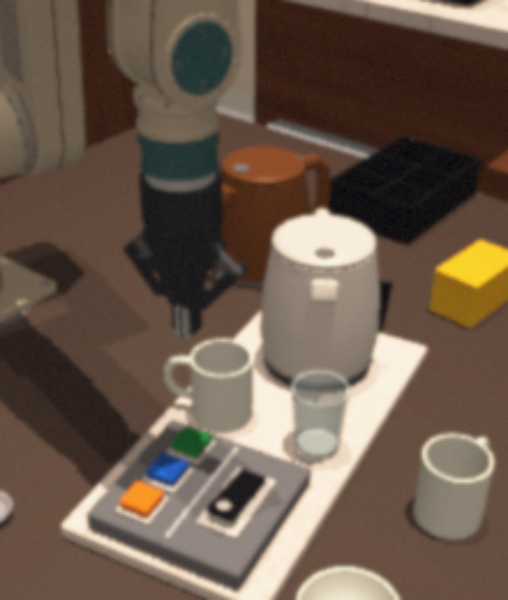

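The lid is level and shut: the force came at exactly the predicted height and the kettle is in place. Next is the green key, then the rocker.

```bash
python3 - <<'E'
from h import *
g=np.array([.524,-.074,0])
move_l(tip(g+[0,0,.075]),max_speed=.12)
f=move_l(tip(g+[0,0,.045]),max_speed=.03,until_force=14); print("key",f,read_contact_force().round(1),"tip z",read_ee_pos()[2]-TIP)
wait(.3); print(read_contact_force().round(1),read_ee_pos()[2]-TIP)
move_l(tip(g+[0,0,.13]),max_speed=.15)
d=np.array([.6218,-.1358,0])
move_l(tip(d+[0,0,.13]),max_speed=.2)
im=grab_frame("scene"); cv2.imwrite("pics/s3.png",cv2.resize(im[210:320,180:320],(763,600),interpolation=cv2.INTER_CUBIC)[:,:,::-1]); print(read_time_s())
E
```

```text
key True [-2.2  0.1  7.8] tip z 0.05488801247585599
[-1.2  0.2  7.9] 0.05493297049765751
14.4917
```

View pics/s3.png

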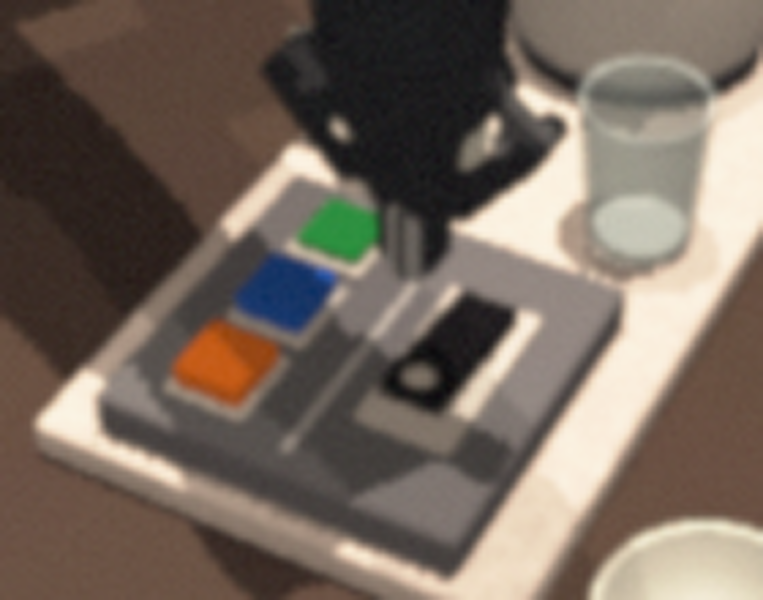

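```bash
python3 - <<'E'
from h import *
yv=np.array([-np.sin(.1848),np.cos(.1848),0])
d=np.array([.6218,-.1358,0])-.003*yv
move_l(tip(d+[0,0,.08]),max_speed=.12)
f=move_l(tip(d+[0,0,.045]),max_speed=.03,until_force=16); print("rocker",f,read_contact_force().round(1),"tip z",read_ee_pos()[2]-TIP)
wait(.3); print(read_contact_force().round(1),read_ee_pos()[2]-TIP)
move_l(tip(d+[0,0,.2]),max_speed=.15)
move_pose(tip([.40,-.42,.3]),down(.1848))
im=grab_frame("scene"); t=grab_frame("top"); print(read_time_s())
a=cv2.resize(im[150:320,180:350],(400,400),interpolation=cv2.INTER_CUBIC); b=cv2.resize(t[140:280,165:365],(400,280),interpolation=cv2.INTER_CUBIC)
cv2.imwrite("pics/s4.png",np.hstack([a,np.vstack([b,np.zeros((120,400,3),np.uint8)])])[:,:,::-1])
E
```

```text
rocker True [-1.8  0.1  6.5] tip z 0.058291087720405504
[-1.7  1.2  7.8] 0.0582889408643619
18.7417
```

View pics/s4.png

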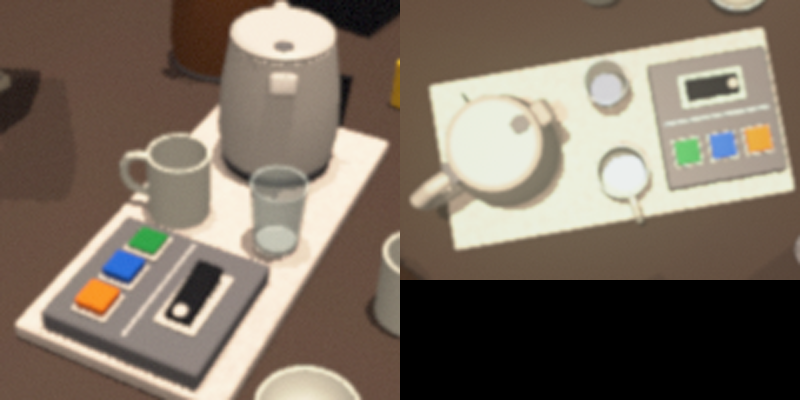

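```bash
python3 -c "
from bench import *
print(close_job())"
```

```text
the job is handed in; nothing more can be done
None
```

The job is handed in: I pushed the lid shut, then pressed the green key, then pushed the rocker's dotted end down, all with closed fingertips. It took about 19 s of the 64 s allowed.

| Part | What stopped the push | Fingertip height at the stop | Expected when fully home |
|---|---|---|---|
| Lid | firm stop, about 8 N (1 N moves it) | within 0.1 mm of the predicted height | flat, shut position |
| Green key | firm stop, about 8 N (3 N moves it) | 54.9 mm | 55 mm |
| Rocker | firm stop, about 8 N (3 N moves it) | 58.3 mm | about 58–59 mm |

The last scene and top pictures show the lid level, the dotted end of the rocker down, and the orange and blue keys still out. The kettle is on its plate, and the mug and tumbler appear where they were. The arm was clear of everything when I handed in. No check failed or disagreed, but I only had forces, heights and pictures to go on, not the joint positions themselves.

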